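Press a glued slide binding block in the trigger clamp

TASK

The ivory celluloid slide binding block has just been glued along its seam: stand it, groove up, on the clamp's board between the two jaw pads, about midway along them and with its seam parallel to the pad faces, and let go of it. Then close the clamp with its trigger only, without pushing the bar or the jaw: pump the trigger until the moving pad bears on the block and the sprung pad is pushed in by about 4 mm (beyond 6 mm it crushes the celluloid), and finish while still holding the trigger squeezed at that pressure. Leave everything else on the shelf where it is.

Things in the scene. Friction and masses are not known exactly. Their poses are not given: they have to be found in the camera images.
- block: The work: ivory celluloid binding block, 52 mm long (its x), 40 mm thick (its y), 36 mm high (z), 0.1 kg; slide groove 6 mm wide, 8 mm deep along x in its top; brown glue seam in its x-z middle plane. Origin: centre of its underside. Best held by its two ends (closing along its x). Starts upright on the shelf at one of three places, swapped at random with the wood block and the bracket.
- clamp: Ratchet bar clamp lying on its side, strapped to a plywood board fixed to the shelf (14 mm thick, x -38 to 108, y -100 to 118 mm). y runs along the bar from handle end to moving jaw, x from the bar to the jaw tips, z up. Origin: on the shelf, below the bar's centre line, in the plane of the fixed pad's face. Dark teal housing x -28 to 42, y -86 to 0, height to 56 mm. Jaw arms reach to x 96, height 53.
- block_place (a point): On the board's top (height 14 mm), midway along the pads, at clamp x = 68, y = 20 mm: the centre of the block's underside when it stands against the fixed pad, its x and y along the clamp's. Anywhere farther in +y within the gap does as well: the jaw pushes it home. Fingers on the block's ends have 34 mm to the bar's edge (bar at x -8 to 8, height 31 to 41 mm).
- fixed_pad: Black rubber pad of the fixed jaw, 48 mm long (clamp x 44 to 92), height 20 to 52 mm; axes as the clamp's. Origin: centre of its working face, at clamp y = 0, looking to +y.
- moving_pad: Black rubber pad of the moving jaw, size as the fixed pad, on two sprung guide pins 8 mm in front of the jaw arm. Origin: centre of its working face, which looks to -y at the fixed pad. The trigger draws it along -y. It meets a block standing against the fixed pad when the two faces are 40 mm apart.
- far_jaw: Toothed steel bar with the dark teal moving jaw arm at its +y end (arm 14 mm thick, its inner side 14 mm behind the face of the unpressed moving pad). Origin: on the bar's centre line. Not to be pushed by hand.
- bar (a joint): Travel of bar and moving jaw towards the fixed jaw, m: 0 = pad faces 78 mm apart; gap = 78 mm minus this (pad unpressed). Starts at 0 to 26 mm. A drag brake (6 N) keeps the bar where a stroke leaves it while the trigger returns, but it cannot keep pressure: if the trigger is let go, the jaw backs off until the pad springs press with no more than about 6 N.
- pad_spring (a joint): How far the moving pad is pushed back towards its jaw, m: 0 free, 8 mm bottomed. Spring rate 4 N per mm, so it tells the pressure on the block.
- trigger (a joint): Trigger angle, rad: 0 released (spring returned), 0.21 fully squeezed. Vertical pivot pin at clamp x 33, y -22 mm. A pawl on 7 mm teeth drives the bar: after some idle (0 to 0.17 rad on the first stroke, 0.05 later) 42 mm per rad. A full stroke moves the bar 7 mm (the first 1.5 to 8.5); let the trigger back nearly to 0 for the next. Blade force to squeeze: 3 to 6 N free, plus 0.4 N for each N on the pad.
- trigger_blade: Light grey trigger blade with black inlay, 12 mm thick in y, height 26 to 46 mm; at rest along clamp x -23 to -119 and y -28 to -16, parallel to the handle. Squeezing swings it along -y to the handle. Outer span over handle and blade at clamp x -72: 54 mm at rest, 32 mm squeezed. Origin on the pivot, height 36 mm.
- trigger_grip (a point): Point on the outer (+y) face of the trigger blade at clamp x = -72 mm, height 36 mm, 105 mm from the pivot; a full squeeze moves it 22 mm towards the handle.
- handle_grip (a point): Point on the outer (-y) face of the fixed pistol handle (clamp y -70 to -52, x -28 to -122, height 24 to 48 mm, free beneath), at x = -72, height 36 mm, opposite trigger_grip. A gripper can come from above with a finger outside each, or a finger can push the blade alone; only the blade moves.
- wood_block: Bystander: a reddish cherry wood block of the same shape and size as the ivory one; not the work. Origin: centre of its underside.
- bracket: Bystander: L-shaped brass thumbscrew bracket, 60 x 30 x 40 mm. Origin: centre of its underside.
- slide: Bystander: square smoked glass slide lying flat, 83 x 83 x 5 mm. Origin: centre of its underside.
- glue_bottle: Bystander: white glue bottle, 44 mm across, 98 mm tall. Origin: centre of its underside.
Not all that is in view belongs to the job. Several things have the shape of the block; the one meant has the colours described above.

How it is judged:
On the way:
1. the block stands groove up on the board between the pads, about midway along them, seam parallel to the pad faces, let go of and not yet pressed (x of block in the frame of clamp between 0.053 and 0.083 m and z of block in the frame of clamp between 0.01 and 0.018 m and angle between block's own z axis and vertical below 0.1 rad and angle between the y axis of block and the y axis of clamp, either way round below 0.2 rad and y of block in the frame of clamp between 0.015 and 0.06 m and contact force between the fingers and block below 0.1 N and linear speed of block below 0.02 m/s and contact force between moving_pad and block below 3 N), for 0.2 s.
At the end, for the whole second after the job is handed in: Block upright (0.1 rad) on the board, seam within 0.2 rad of the pad faces, within 15 mm of midway along the pads, pressed on the fixed pad by the moving pad with 7 to 25 N (pad in 1.75 to 6.25 mm), untouched by the robot, while the fingers squeeze the trigger blade with over 2 N (x of block in the frame of clamp between 0.053 and 0.083 m and z of block in the frame of clamp between 0.01 and 0.018 m and angle between block's own z axis and vertical below 0.1 rad and angle between the y axis of block and the y axis of clamp, either way round below 0.2 rad and contact force between moving_pad and block between 7 and 25 N and contact force between fixed_pad and block above 5 N and y of block in the frame of clamp between 0.015 and 0.025 m and contact force between the fingers and trigger_blade above 2 N and contact force between each of the arm, the fingers and block below 0.1 N and linear speed of block below 0.01 m/s); the arm keeps its last pose, push and grip.
It fails at once if the block is crushed: the moving pad presses on it with more than 25 N (pad pushed in more than 6.25 mm) (contact force between moving_pad and block above 25 N).
It fails at once if the arm or gripper pushes the bar or the moving jaw with more than 4 N (contact force between any of the arm, the fingers and far_jaw above 4 N).
It fails at once if another thing on the shelf is moved by more than 15 mm (distance of any of wood_block, bracket, slide, glue_bottle from where it was at the start of the episode above 0.015 m).
It also fails if it takes over 64 s, if anything falls off the work surface, if the arm or the gripper's body presses on something with over 40 N, if the wrist force passes 120 N, or if a joint passes its speed limit or range.

ROBOT

A 6-joint arm with a two-finger parallel gripper is mounted at the origin on the work surface. World frame = base frame: x ahead of the robot, y to its left, z up, the work surface at z = 0. Lengths are in m, angles in rad, forces in N, time in s.
With the tool pointing down it reaches from about 0.25 to 0.725 m from the base axis. Payload 9.7 kg.
Tool frame: the origin (TCP) lies midway between the tips of the shut fingers; the grasp point (between the pads) lies 19 mm behind it; z points along the fingers, y is the direction in which the jaws open and shut (so a half turn about z gives the same grasp; the last joint's range is limited). The gripper opens to 85 mm and grips with 20 to 120 N. Pads are 22 mm wide; open, the fingers measure 114 mm over their backs; the gripper's body (76 mm by 85 mm) begins 54 mm behind the grasp point. The pads swing forward as they close: fully open they stand 13 mm farther back than shut.
Start: joints at [1.146, 0.087, 0.176, 1.66, 0, 1.571], TCP at [0.227, 0.501, 0.231] pointing down, gripper open.
Joint ranges: [-3.13, 3.13], [-0.85, 1.81], [-1.15, 1.24], [-2.2, 2.28], [-1.44, 1.52], [-3.14, 3.14]. Speed limits (rad/s): [2.22, 2.22, 2.57, 3.14, 3.14, 3.14].

INTERFACE

Orientations are given as a rotation vector (axis times angle).
In Python, from station import robot gives the robot as it stands.
- The arm moves only by the shell command python3 -m crank 'ROWS' [FORCE]. ROWS is text: rows parted by semicolons, each of 5 numbers parted by spaces: the opening, from 0 (shut) to 1 (fully open), then the shift along the tool's x, y, z in cm, then the turn about the tool's z in degrees. A call has 1 to 20 rows; each row shifts and turns the commanded pose from where the row before left it, along the tool's axes as they then stand; what a row does not reach is not made up. A row lasts 1/10 s, in which the tool goes at most 50 mm and 8.59 degrees, less where a joint would pass 70% of its speed; a pose out of reach is approached as far as the arm can. A call is refused whole if a number of a shift passes 5 or a number of a turn 8.59, either way. A call with a gripper value outside its range is refused whole. The fingers move at their own pace and stop on an object; FORCE is the grip in N (left out, the last holds). Time passes only in rows, so rows that do not move let the fingers close. It gives the time, the measured TCP pose, the force and the opening at its end, in the units of the state.
- robot.observe(): the state, without advancing time (a new reading comes with each control period).
- robot.read_camera(name): name is "scene" or "top" or "wrist"; returns a dict with "image" (400x640x3 uint8, red, green, blue), "camera_matrix" (3x3 intrinsics, pixels), "extrinsics" (4x4, takes a point from world to camera coordinates). Camera axes: x right, y down, z forward; pixel columns grow to the right and rows downward; lengths in m; the calibration is good to about 2 mm. A picture is of the moment at which its call begins. There is no depth.
- robot.finish_job(): hands the job in, once; it reports no verdict.
The state is a dict: "time": time; "joints": joint angles; "qd": joint speeds; "joint_torque": joint torques, N m; "eef_pos": TCP position; "orientation": TCP orientation; "wrist_force": force on the tool from outside, world axes, zero at the start; "ft_torque": the same for the moment, N m; "opening": opening from 0.0 (shut) to 1.0 (fully open).
Only numpy, scipy, OpenCV 4.12 (cv2) and the standard library are available. Lean on these libraries where they do the work, as an engineer would, in place of code of your own. Each camera call takes 0.05 s, during which the arm holds its last target.

## Working session

There is one attempt and no reset: what is moved stays moved. The work goes in short steps, Python scripts to look and compute and a shell command to move; the robot and the scene stay as the last step left them, time stands still between calls to the robot, and variables do not carry over. Pictures are saved under pics/ and viewed, and the job is handed in when it is done.

```bash
ls; mkdir -p pics; python3 - <<'E'
from station import robot
import cv2,numpy as np
print(robot.observe())
for n in("scene","top","wrist"):
    r=robot.read_camera(n);cv2.imwrite(f"pics/{n}0.png",r["image"][:,:,::-1]);print(n,r["camera_matrix"].tolist(),np.round(r["extrinsics"],4).tolist())
E
```

```text
pics
{'time': 0.0, 'joints': array([1.14600495e+00, 8.74556191e-02, 1.75134417e-01, 1.65979553e+00,
       4.70200450e-06, 1.57081301e+00]), 'qd': array([-7.36959229e-05,  2.91491949e-04, -8.95905221e-05,  7.45408478e-04,
        2.89021321e-04,  1.78107362e-03]), 'joint_torque': array([ 9.80627337e-04, -5.20386457e+01,  4.64806330e+01,  1.60690286e-02,
        6.04610045e-05, -3.25251710e-05]), 'eef_pos': array([0.22657687, 0.50091179, 0.23058566]), 'orientation': array([-6.62220978e-01, -3.07071426e+00,  2.02574419e-03]), 'wrist_force': array([ 0.91684391,  0.53028119, -0.61429531]), 'ft_torque': array([0.02996996, 0.05405454, 0.00392007]), 'opening': 1.0023143309179081}
scene [[371.7390159713189, 0.0, 321.5166426059063], [0.0, 371.7390159713189, 204.89176908551588], [0.0, 0.0, 1.0]] [[-0.3332, 0.9427, -0.0193, 0.2225], [0.5472, 0.1766, -0.8181, -0.2558], [-0.7678, -0.2832, -0.5747, 1.3564], [0.0, 0.0, 0.0, 1.0]]
top [[445.65736176523217, 0.0, 326.0843481089663], [0.0, 445.65736176523217, 196.66349396484927], [0.0, 0.0, 1.0]] [[0.06, -0.9982, -0.0033, -0.0519], [-0.9745, -0.0578, -0.2168, 0.5833], [0.2162, 0.0162, -0.9762, 1.1592], [0.0, 0.0, 0.0, 1.0]]
wrist [[307.21852707035913, 0.0, 324.2470241135289], [0.0, 307.21852707035913, 199.24773405676385], [0.0, 0.0, 1.0]] [[0.4135, 0.9105, -0.0009, -0.5503], [0.8688, -0.3943, 0.2997, -0.0397], [0.2725, -0.1247, -0.954, 0.3788], [0.0, 0.0, 0.0, 1.0]]
```

View pics/top0.png

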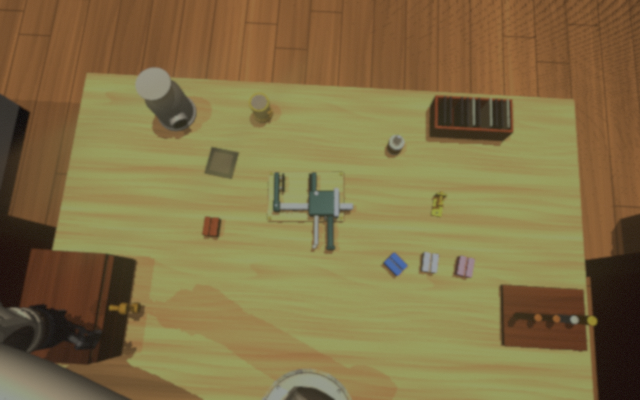

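View pics/scene0.png

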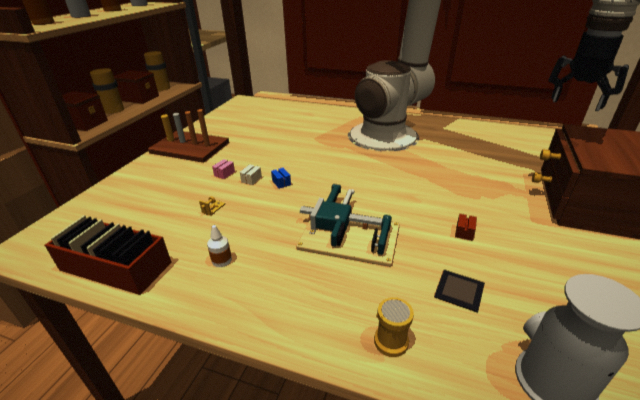

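View pics/wrist0.png

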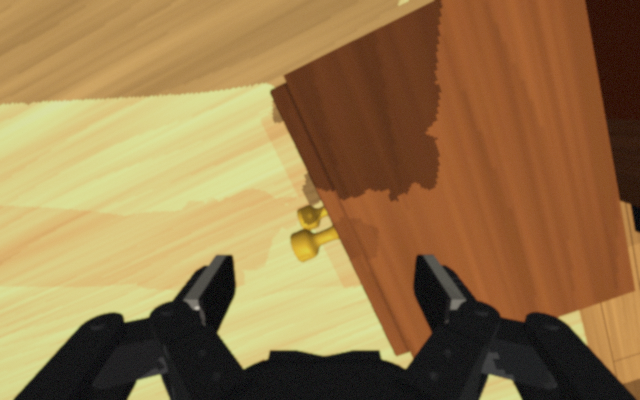

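Candidates shaped like the block, by pixels in the top view: blue (395,264), whitish (430,263), pink (465,267) and cherry (212,227). The whitish one fits "ivory"; I'll confirm it in an enlarged crop.

```bash
python3 - <<'E'
import cv2,numpy as np
a=cv2.imread("pics/top0.png");s=cv2.imread("pics/scene0.png")
c1=cv2.resize(a[240:290,375:485],None,fx=7,fy=5.9,interpolation=2)[:290,:770]
c2=cv2.resize(s[150:195,205:300],(770,300),interpolation=2)
cv2.imwrite("pics/blk.png",np.vstack([c1,c2]))
cv2.imwrite("pics/clampT.png",cv2.resize(a[165:255,260:360],None,fx=6,fy=6,interpolation=2))
E
```

```text
(no output)
```

View pics/blk.png

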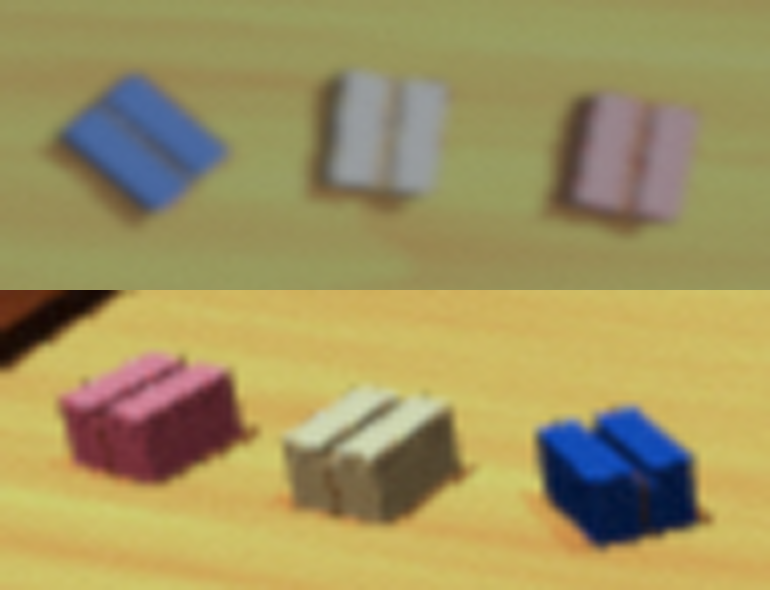

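View pics/clampT.png

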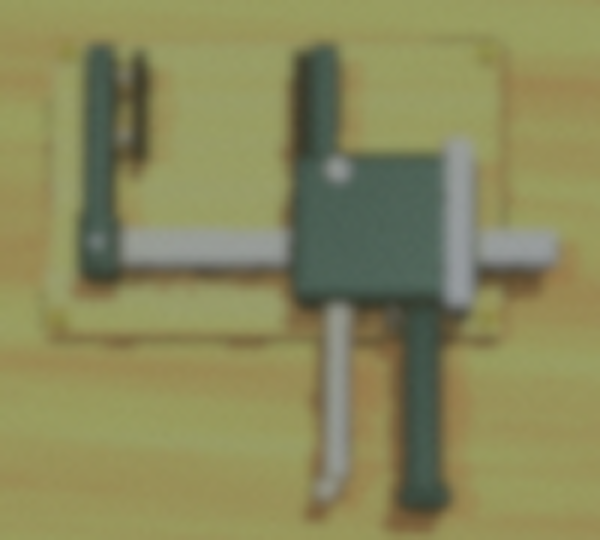

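The enlarged crop confirms the whitish block at (430,263) as the ivory one: pale faces, brown seam in the groove, and the blocks on either side are clearly blue and pink. The clamp sits with its +x up in the image (world +x) and its +y to the left (world +y). Next, a rough localisation.

```bash
cat > h.py <<'E'
import numpy as np,cv2
from station import robot
from scipy.spatial.transform import Rotation as R
def cam(n,save=None):
    r=robot.read_camera(n)
    if save: cv2.imwrite(f"pics/{save}.png",r["image"][:,:,::-1])
    K,E=np.array(r["camera_matrix"]),np.array(r["extrinsics"])
    np.savez(f"pics/{save or n}.npz",K=K,E=E); return r["image"],K,E
def ray(uv,K,E,z):
    d=E[:3,:3].T@np.linalg.solve(K,[uv[0],uv[1],1]); c=-E[:3,:3].T@E[:3,3]
    return c+d*(z-c[2])/d[2]
def px(P,K,E):
    q=K@(E[:3,:3]@np.array(P)+E[:3,3]); return q[:2]/q[2]
def tool():
    o=robot.observe();return np.array(o["eef_pos"]),R.from_rotvec(o["orientation"]).as_matrix()
def rows_for(target):
    p,M=tool(); return M.T@(np.array(target)-p)*100
E
python3 - <<'E'
from h import *
im=cv2.imread("pics/top0.png")
o=robot.read_camera("top");K,E=np.array(o["camera_matrix"]),np.array(o["extrinsics"])
h=cv2.cvtColor(im,cv2.COLOR_BGR2HSV)
c=h[245:285,415:447]; m=(c[:,:,1]<60)&(c[:,:,2]>100)
m=cv2.morphologyEx(m.astype(np.uint8),cv2.MORPH_CLOSE,np.ones((5,5)))
n=max(cv2.findContours(m,0,2)[0],key=cv2.contourArea)+np.array([415,245])
r=cv2.minAreaRect(n);print(r)
b=cv2.boxPoints(r)
P=np.array([ray(x,K,E,.036) for x in b]);print(P.round(4),P.mean(0),np.linalg.norm(P[0]-P[1]),np.linalg.norm(P[1]-P[2]))
# clamp from crop px (scale 6, off 260,165)
f=lambda u,v:((u+.5)/6+260-.5,(v+.5)/6+165-.5)
for nm,u,v,z in[("fixarm tip",323,45,.053),("movarm tip",99,45,.053),("bar end L",97,240,.041),("bar end R",555,248,.041),("hous NE",445,155,.056),("hous SW",295,300,.056),("pivot",337,170,.056),("board TL",55,40,.014),("board TR",503,42,.014),("board BL",50,330,.014),("handle end",423,505,.048),("blade",337,400,.046)]:
    print(nm,ray(f(u,v),K,E,z).round(4))
E
```

```text
((430.041015625, 262.0491943359375), (15.662683486938477, 19.646257400512695), 5.19442892074585)
[[ 0.4008 -0.2863  0.036 ]
 [ 0.4539 -0.2904  0.036 ]
 [ 0.4526 -0.3329  0.036 ]
 [ 0.3995 -0.3284  0.036 ]] [ 0.42669282 -0.30951614  0.036     ] 0.05329421482001826 0.042542455529323106
fixarm tip [0.6561 0.0229 0.053 ]
movarm tip [0.65   0.1274 0.053 ]
bar end L [0.5596 0.1221 0.041 ]
bar end R [ 0.5684 -0.0905  0.041 ]
hous NE [ 0.6061 -0.037   0.056 ]
hous SW [0.5341 0.0275 0.056 ]
pivot [0.596  0.0123 0.056 ]
board TL [0.6619 0.1541 0.014 ]
board TR [ 0.6736 -0.0618  0.014 ]
board BL [0.5204 0.144  0.014 ]
handle end [ 0.4452 -0.0362  0.048 ]
blade [0.4908 0.0057 0.046 ]
```

```bash
python3 - <<'E'
from h import *
p,M=tool();print(p,M.round(3))
print(rows_for([.427,-.310,.231]).round(2), "pt wrist", )
yaw=np.degrees(np.arctan2(M[1,1],M[0,1]));print("tool y yaw",yaw)
E
```

```text
[0.22663343 0.50097784 0.23084565] [[-0.911  0.412 -0.   ]
 [ 0.412  0.911 -0.001]
 [-0.    -0.001 -1.   ]]
[-5.168e+01 -6.563e+01  4.000e-02] pt wrist
tool y yaw 65.65862559838725
```

```bash
python3 -m crank '1 -2.58 -3.28 0 0;1 -2.58 -3.28 0 0;1 -2.58 -3.28 0 0;1 -2.58 -3.28 0 0;1 -2.58 -3.28 0 0;1 -2.58 -3.28 0 0;1 -2.58 -3.28 0 0;1 -2.58 -3.28 0 0;1 -2.58 -3.28 0 0;1 -2.58 -3.28 0 0;1 -2.58 -3.28 0 0;1 -2.58 -3.28 0 0;1 -2.58 -3.28 0 0;1 -2.58 -3.28 0 0;1 -2.58 -3.28 0 0;1 -2.58 -3.28 0 0;1 -2.58 -3.28 0 0;1 -2.58 -3.28 0 0;1 -2.58 -3.28 0 0;1 -2.58 -3.28 0 0' 30; python3 -m crank '1 0 0 0 7.8;1 0 0 0 7.8;1 0 0 0 7.8;1 0 0 0 7.8;1 0 0 0 7.8;1 0 0 0 7.8;1 0 0 0 7.8;1 0 0 0 7.8;1 0 0 0 7.8;1 0 0 0 0;1 0 0 0 0;1 0 0 0 0'
python3 - <<'E'
from h import *
cam("wrist","w1")
E
```

```text
time: 2.2
eef_pos: [0.4264, -0.3111, 0.2311]
orientation: [-0.663, -3.071, -0.0]
wrist_force: [1.3, 0.7, 0.1]
opening: 1.004
time: 3.4
eef_pos: [0.4264, -0.3092, 0.2312]
orientation: [-2.304, -2.135, 0.0]
wrist_force: [0.4, 0.1, 0.1]
opening: 1.0
```

View pics/w1.png

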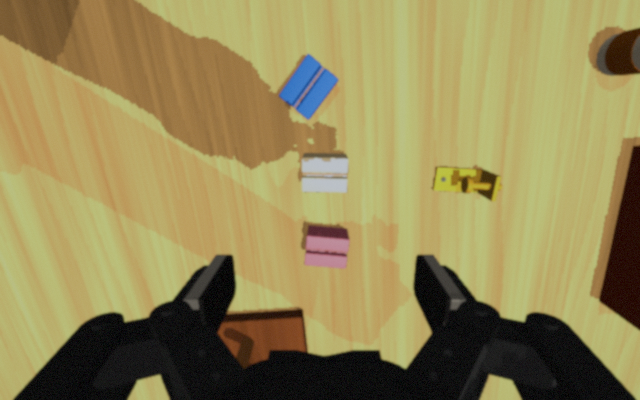

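The ivory block is at (325,173), with blue above it and pink below. I'll measure its position and yaw here.

```bash
python3 - <<'E'
from h import *
im=cv2.imread("pics/w1.png");f=np.load("pics/w1.npz");K,E=f["K"],f["E"]
h=cv2.cvtColor(im,cv2.COLOR_BGR2HSV)
c=h[140:205,290:360]; m=(c[:,:,1]<60)&(c[:,:,2]>185)
m=cv2.morphologyEx(m.astype(np.uint8),cv2.MORPH_CLOSE,np.ones((9,9)))
n=max(cv2.findContours(m,0,2)[0],key=cv2.contourArea)+np.array([290,140])
r=cv2.minAreaRect(n);b=cv2.boxPoints(r);print(b)
P=np.array([ray(x,K,E,.036) for x in b]);print(P.round(4),P.mean(0))
for i in range(2):
  d=P[i+1]-P[i];print(np.linalg.norm(d),np.degrees(np.arctan2(d[1],d[0])))
p,M=tool();print("tool y yaw",np.degrees(np.arctan2(M[1,1],M[0,1])),rows_for([*P.mean(0)[:2],.01]))
cv2.imwrite("pics/w1c.png",cv2.resize(im[130:210,280:370],None,fx=8,fy=7))
E
```

```text
[[302. 159.]
 [348. 159.]
 [348. 192.]
 [302. 192.]]
[[ 0.4052 -0.29    0.036 ]
 [ 0.4559 -0.2939  0.036 ]
 [ 0.4539 -0.3318  0.036 ]
 [ 0.4015 -0.3277  0.036 ]] [ 0.42912261 -0.31087024  0.036     ]
0.05084313379516809 -4.460350560127973
0.037950994546804055 -93.12606139609537
tool y yaw -4.399840211562728 [-0.14302279  0.28149576 22.12416476]
```

View pics/w1c.png

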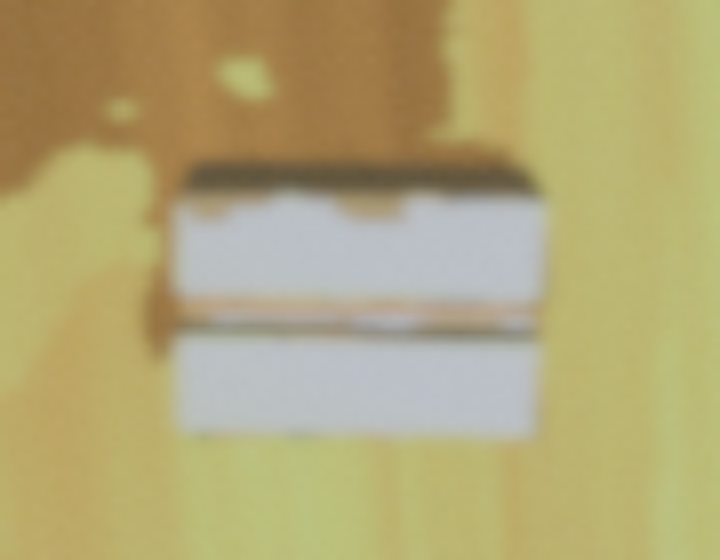

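```bash
python3 -m crank '1 -0.06 0.22 4 0;1 0 0 5 0;1 0 0 4.5 0;1 0 0 4 0;1 0 0 3 0;1 0 0 2 0;1 0 0 0 0;1 0 0 0 0;0 0 0 0 0;0 0 0 0 0;0 0 0 0 0;0 0 0 0 0;0 0 0 0 0;0 0 0 0 0;0 0 0 0 0;0 0 0 0 0;0 0 0 0 0;0 0 0 0 0' 30
python3 - <<'E'
from h import *
cam("wrist","w2")
print(robot.observe())
E
```

```text
time: 5.25
eef_pos: [0.4292, -0.3105, 0.0077]
orientation: [2.306, 2.13, 0.0]
wrist_force: [-1.5, 1.2, 6.2]
opening: 0.604
{'time': 5.3, 'joints': array([-6.26213725e-01,  6.80644791e-02, -2.78189332e-01,  1.22238284e+00,
       -1.73643434e-04,  1.02369830e+00]), 'qd': array([-0.00055884,  0.00258168,  0.0003181 ,  0.00050074,  0.0002653 ,
        0.0009993 ]), 'joint_torque': array([ 1.50958006e-01, -4.64637995e+01,  4.27203405e+01, -5.25797065e-01,
        1.36331110e-01,  1.10678221e-02]), 'eef_pos': array([ 0.42921031, -0.31052245,  0.00771731]), 'orientation': array([2.30597605e+00, 2.13039090e+00, 4.02121497e-04]), 'wrist_force': array([-1.09014878,  1.02657701,  7.00434172]), 'ft_torque': array([ 0.08301056,  0.32596301, -0.01991442]), 'opening': 0.5998464378178411}
```

View pics/w2.png

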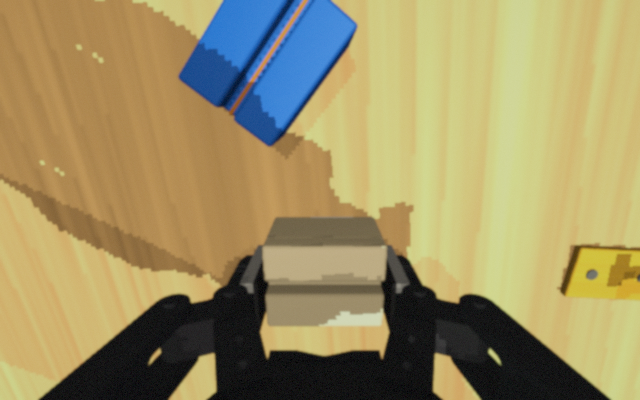

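Gripped: opening 0.60 is about 51 mm, which matches the 52 mm length. I'll lift and carry it to a hover over the clamp.

```bash
python3 -m crank '0 0 0 -2 0;0 0 0 -4 0;0 0 0 -4 0;0 0 0 -4 0;0 3.23 1.41 0 0;0 3.23 1.41 0 0;0 3.23 1.41 0 0;0 3.23 1.41 0 0;0 3.23 1.41 0 0;0 3.23 1.41 0 0;0 3.23 1.41 0 0;0 3.23 1.41 0 0;0 3.23 1.41 0 0;0 3.23 1.41 0 0;0 3.23 1.41 0 0;0 3.23 1.41 0 0;0 0 0 0 -7.5;0 0 0 0 0;0 0 0 0 0'
python3 - <<'E'
from h import *
cam("wrist","w3");cam("top","t3");cam("scene","s3")
o=robot.observe();print(o["eef_pos"],o["opening"],o["orientation"])
E
```

```text
time: 7.2
eef_pos: [0.6278, 0.0627, 0.1463]
orientation: [-2.167, -2.275, 0.0]
wrist_force: [-0.0, -0.3, -1.5]
opening: 0.603
[0.62779353 0.06226529 0.14659719] 0.6001043657011625 [2.16653108e+00 2.27470596e+00 3.49640243e-04]
```

View pics/w3.png

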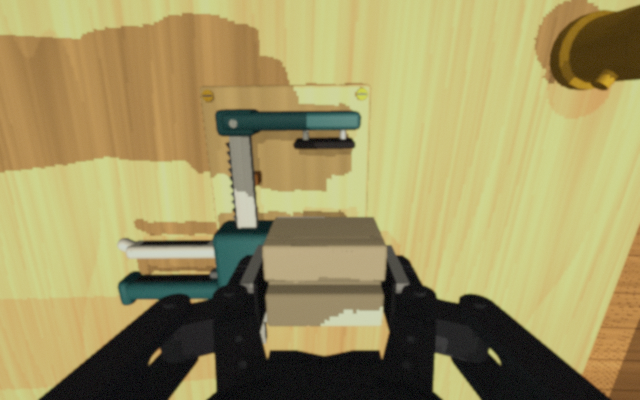

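This gives a clear view of the moving jaw at (290,122), its pad at (325,143), and the board corners. I'll enlarge it to read points.

```bash
python3 - <<'E'
import cv2
im=cv2.imread("pics/w3.png")
cv2.imwrite("pics/w3c.png",cv2.resize(im[80:220,195:385],None,fx=4,fy=4,interpolation=2))
cv2.imwrite("pics/w3d.png",cv2.resize(im[215:325,110:280],None,fx=4,fy=4,interpolation=2))
E
```

```text
(no output)
```

View pics/w3c.png

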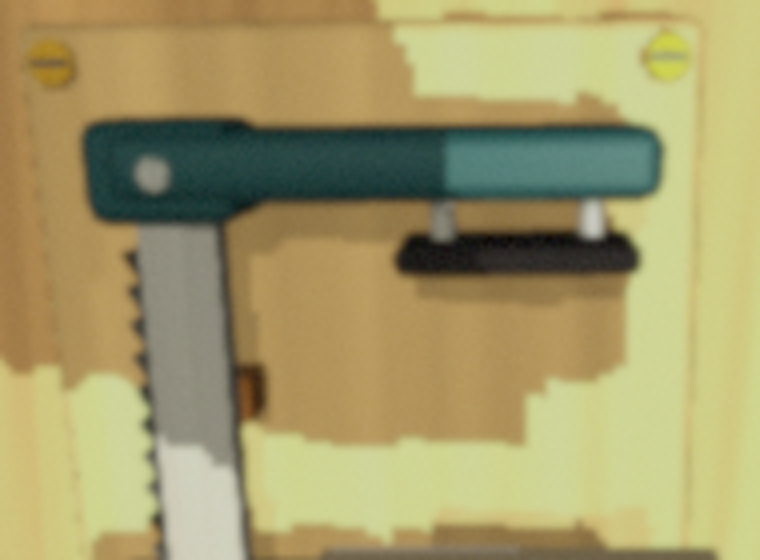

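View pics/w3d.png

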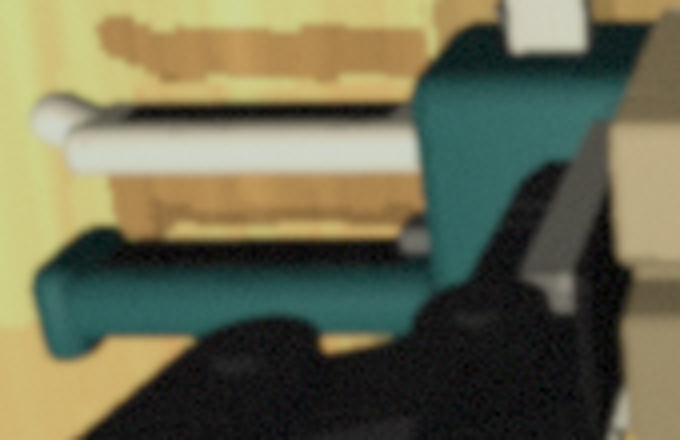

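```bash
python3 - <<'E'
from h import *
f=np.load("pics/w3.npz");K,E=f["K"],f["E"]
print("cam",(-E[:3,:3].T@E[:3,3]).round(3))
g=lambda u,v:((u+.5)/4+195-.5,(v+.5)/4+80-.5)
A=ray(g(28,25),K,E,.014);B=ray(g(698,20),K,E,.014)
d=B-A;print(A,B,np.linalg.norm(d),"yaw",np.degrees(np.arctan2(d[1],d[0])))
yaw=np.arctan2(d[1],d[0]);ex=np.array([np.cos(yaw),np.sin(yaw)]);ey=np.array([-ex[1],ex[0]])
O=(A+B)[:2]/2-.035*ex-.118*ey;print("origin",O)
c=lambda P:(np.array([ex@(P[:2]-O),ey@(P[:2]-O)])*1000).round(1)
for nm,u,v,z in[("arm tip in",655,198,.053),("arm in",300,198,.053),("pad L top edge",400,272,.052),("pad R",635,272,.052),("padL z20",400,272,.02),("pad back",500,235,.052),("barR",232,400,.041),("barL",145,350,.041)]:
    print(nm,c(ray(g(u,v),K,E,z)))
g2=lambda u,v:((u+.5)/4+110-.5,(v+.5)/4+215-.5)
for nm,u,v,z in[("blade +y top",250,122,.046),("blade -y top",250,173,.046),("blade end",65,150,.046),("handle -y",250,335,.048),("handle +y",250,268,.048),("hous corner",420,80,.056)]:
    print(nm,c(ray(g2(u,v),K,E,z)))
t=lambda x,y:O+x/1000*ex+y/1000*ey
T=t(68,30);print(T);p,M=tool();print(rows_for([*T,.0225]),"yaw",np.degrees(np.arctan2(M[1,1],M[0,1])))
E
```

```text
cam [0.626 0.139 0.288]
[0.52271758 0.14792693 0.014     ] [0.6630124  0.15550694 0.014     ] 0.14049943719013946 yaw 3.0926366872062223
origin [0.56428212 0.03200052]
arm tip in [92.9 84.7]
arm in [26.4 85.2]
pad L top edge [44.5 71.1]
pad R [89.6 70.8]
padL z20 [41.5 66.7]
pad back [63.8 77.9]
barR [ 7.8 43.5]
barL [-9.2 54.1]
blade +y top [-65.3 -13.1]
blade -y top [-67.2 -25.4]
blade end [-106.7  -19.5]
handle -y [-72.4 -65.5]
handle +y [-69.7 -48. ]
hous corner [-23.4   0.9]
[0.63056457 0.06562546]
[ 0.32231142  0.28914538 12.40980748] yaw 2.790546629035869
```

The board comes out about 4% short in this view, probably the bevelled edge plus the calibration. But the bar's midline (-0.7 against 0), the pad span (44.5–89.6 against 44–92) and the housing front (0.9 against 0) all agree within 2–3 mm. The gap is about 71 mm, so I'll place at clamp (68, 34), which leaves about 15 mm on each side.

```bash
python3 -m crank '0 0.88 0.25 0 -0.3;0 0 0 3 0;0 0 0 3 0;0 0 0 2.5 0;0 0 0 1.5 0;0 0 0 1 0;0 0 0 0.5 0;0 0 0 0.4 0;0 0 0 0.3 0;0 0 0 0.15 0;0 0 0 0 0;0 0 0 0 0;0 0 0 0 0'
python3 - <<'E'
from h import *
cam("wrist","w4");cam("scene","s4");cam("top","t4")
o=robot.observe();print(o["eef_pos"],o["wrist_force"],o["opening"])
im=cv2.imread("pics/s4.png");t=cv2.imread("pics/t4.png")
cv2.imwrite("pics/s4c.png",np.hstack([cv2.resize(im[170:270,290:410],(480,400),interpolation=2),cv2.resize(t[160:250,260:340],(320,400),interpolation=2)]))
E
```

```text
time: 8.65
eef_pos: [0.6301, 0.0719, 0.0231]
orientation: [2.157, 2.283, 0.001]
wrist_force: [-0.9, 0.6, -0.3]
opening: 0.602
[0.6300655  0.0719105  0.02297221] [-1.225177    0.07782566 -0.97118707] 0.6037344625096516
```

View pics/w4.png

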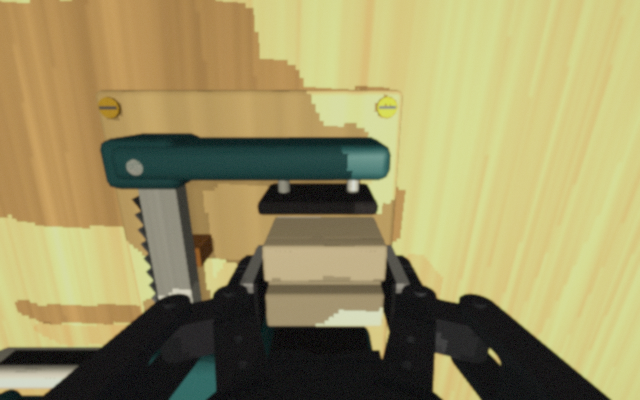

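View pics/s4c.png

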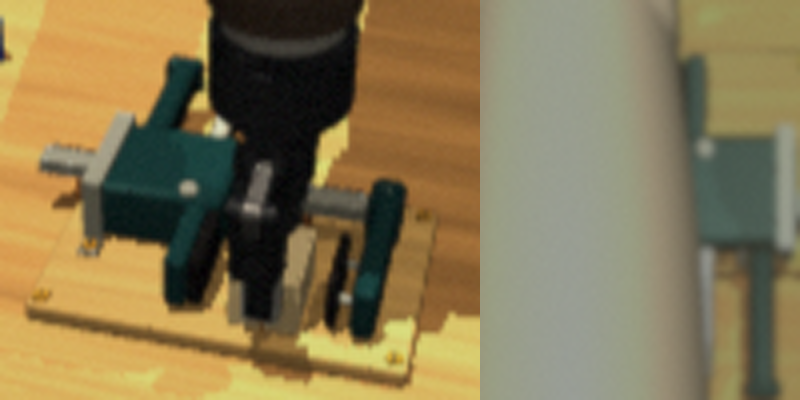

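The scene crop shows the block between the pads with gaps on both sides, and the wrist view shows it centred along the moving pad (pad 262–376, block 263–387 and nearer the camera). I'll lower the last millimetre and release.

```bash
python3 -m crank '0 0 0 0.1 0;0 0 0 0.05 0;0 0 0 0 0;0 0 0 0 0;0.7 0 0 0 0;0.76 0 0 0 0;0.76 0 0 0 0;0.76 0 0 0 0;0.76 0 0 0 0;0.76 0 0 -1 0;0.76 0 0 -3 0;0.76 0 0 -4 0;0.76 0 0 -4 0;0.76 0 0 -3 0;0.76 0 0 0 0;0.76 0 0 0 0'
python3 - <<'E'
from h import *
cam("wrist","w5");cam("scene","s5")
o=robot.observe();print(o["eef_pos"],o["wrist_force"],o["opening"])
im=cv2.imread("pics/s5.png");t=cv2.imread("pics/w5.png")
cv2.imwrite("pics/s5c.png",np.vstack([cv2.resize(im[180:270,290:410],(480,360),interpolation=2),cv2.resize(t[:,:],(480,240),interpolation=2)]))
E
```

```text
time: 10.4
eef_pos: [0.6304, 0.0719, 0.1725]
orientation: [2.156, 2.283, 0.002]
wrist_force: [-0.1, -0.4, -1.0]
opening: 0.763
[0.6295807  0.07186557 0.17028883] [-0.27770968 -0.14636817 -0.30660674] 0.7575801266276313
```

View pics/s5c.png

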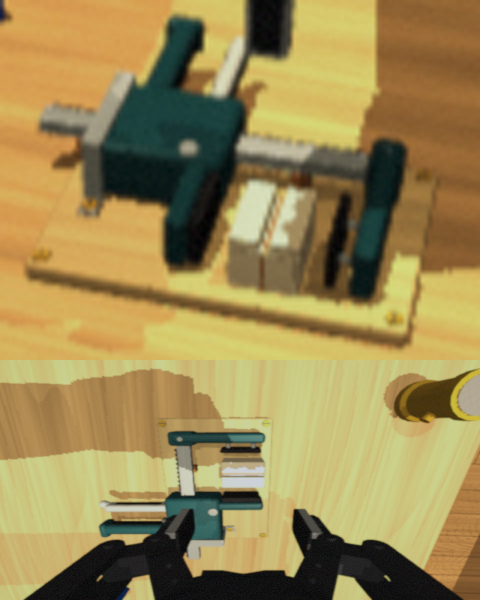

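View pics/w5.png

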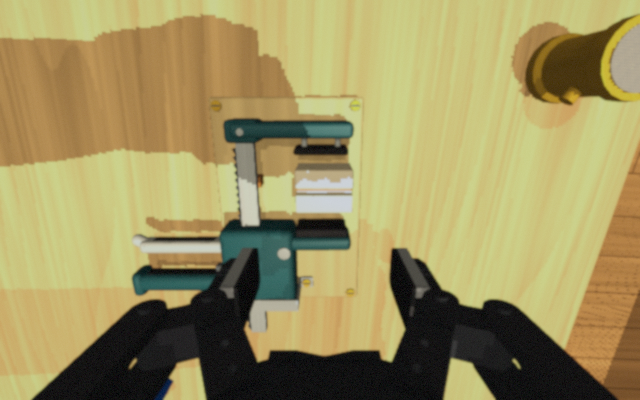

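The block stands free between the pads, groove up and seam parallel to them (wrist view: block 296–352, pad 295–347). Next I'll refine the blade and jaw positions from this view, fitting the clamp pose to its known dimensions with solvePnP.

```bash
python3 - <<'E'
import cv2
im=cv2.imread("pics/w5.png")
cv2.imwrite("pics/w5c.png",cv2.resize(im[90:225,205:370],None,fx=4.4,fy=4.4,interpolation=2))
cv2.imwrite("pics/w5d.png",cv2.resize(im[210:340,125:365],None,fx=3.3,fy=3.3,interpolation=2))
E
```

```text
(no output)
```

View pics/w5c.png

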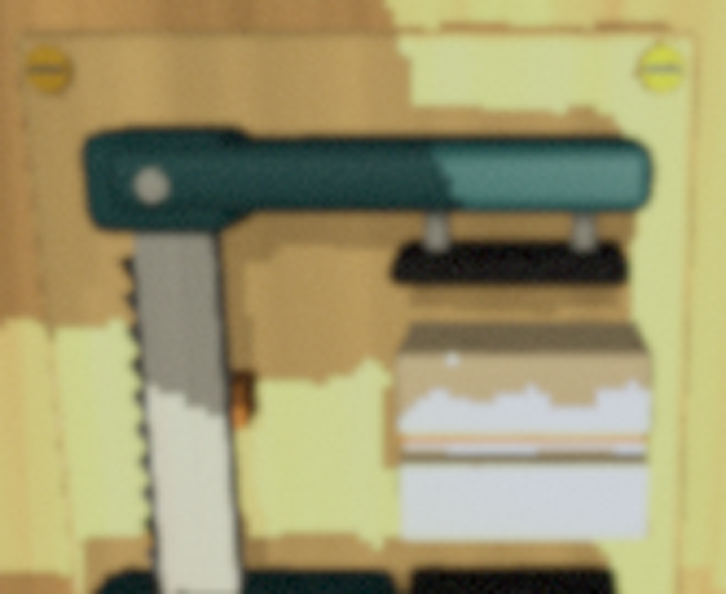

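View pics/w5d.png

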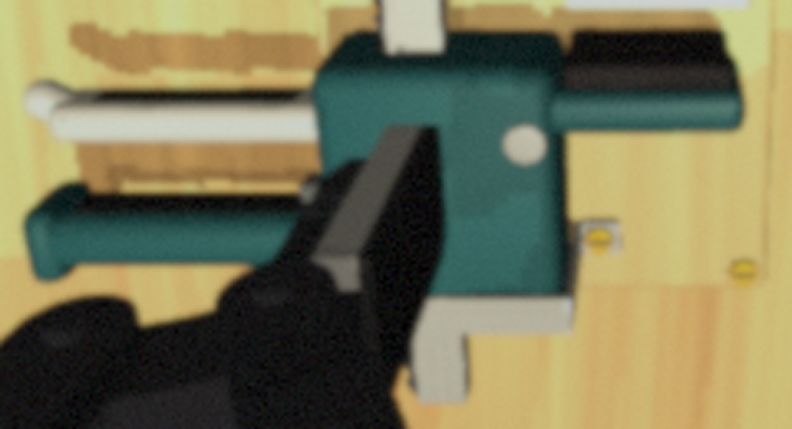

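```bash
cat > c5.py <<'E'
from h import *
f=np.load("pics/w5.npz");K,E=f["K"],f["E"]
g=lambda u,v:((u+.5)/4.4+205-.5,(v+.5)/4.4+90-.5)
g2=lambda u,v:((u+.5)/3.3+125-.5,(v+.5)/3.3+210-.5)
pts=[(g(26,33),-38,118,14),(g(692,38),108,118,14),(g2(765,287),108,-100,14),(g2(524,145),33,-22,57),(g2(568,297),42,-86,56)]
W=np.array([ray(p,K,E,z/1000)[:2] for p,_,_,z in pts]);C=np.array([(x,y) for _,x,y,_ in pts])/1000
A,_=cv2.estimateAffinePartial2D(C,W,method=cv2.LMEDS) if 0 else (None,0)
ok,rv,tv=cv2.solvePnP(np.array([(x,y,z) for _,x,y,z in pts])/1000.,np.array([p for p,*_ in pts]),K,None)
T=E[:3,:3].T@cv2.Rodrigues(rv)[0];o=E[:3,:3].T@(tv[:,0]-E[:3,3])
print("pnp origin",o.round(4),"yaw",np.degrees(np.arctan2(T[1,0],T[0,0])),"tilt",T[:,2].round(3))
yaw=np.arctan2(*(W[1]-W[0])[::-1]);print("yaw",np.degrees(yaw))
yaw=np.radians(3.1);ex=np.array([np.cos(yaw),np.sin(yaw)]);ey=np.array([-ex[1],ex[0]])
for (p,x,y,z),w in zip(pts,W): print("origin by pt",(w-x/1000*ex-y/1000*ey).round(4))
O=np.array([.5638,.0335])
c=lambda P:(np.array([ex@(P[:2]-O),ey@(P[:2]-O)])*1000).round(1)
for nm,p,z in[("arm in",g(500,210),.053),("arm outer",g(500,138),.053),("arm tip",g(650,175),.053),("padface",g(500,282),.052),("padface z20",g(500,282),.02),("blk TL",g(400,352),.05),("blk TR",g(648,350),.05),("blk BL",g(402,540),.05),("blk BR",g(645,540),.05),("blade+y",g2(200,103),.046),("blade -y",g2(200,139),.046),("blade end",g2(52,120),.046),("handle-y",g2(150,263),.048),("handle +y",g2(150,213),.048),("hous L",g2(320,80),.056),("fixpad top",g2(650,88),.052)]: print(nm,c(ray(p,K,E,z)))
E
python3 c5.py
```

```text
Traceback (most recent call last):
  File "c5.py", line 8, in <module>
    ok,rv,tv=cv2.solvePnP(np.array([(x,y,z) for _,x,y,z in pts])/1000.,np.array([p for p,*_ in pts]),K,None)
             ~~~~~~~~~~~~^^^^^^^^^^^^^^^^^^^^^^^^^^^^^^^^^^^^^^^^^^^^^^^^^^^^^^^^^^^^^^^^^^^^^^^^^^^^^^^^^^^
cv2.error: OpenCV(4.12.0) /io/opencv/modules/calib3d/src/calibration_base.cpp:1346: error: (-2:Unspecified error) in function 'void cv::findExtrinsicCameraParams2(const cv::Mat&, const cv::Mat&, const cv::Mat&, const cv::Mat&, cv::Mat&, cv::Mat&, int)'
> DLT algorithm needs at least 6 points for pose estimation from 3D-2D point correspondences. (expected: 'count >= 6'), where
>     'count' is 5
> must be greater than or equal to
>     '6' is 6
```

```bash
sed -i 's/K,None)$/K,None,flags=cv2.SOLVEPNP_SQPNP)/' c5.py; python3 c5.py
```

```text
pnp origin [ 0.5664  0.0318 -0.0151] yaw 3.528452611937264 tilt [-0.099 -0.067  0.993]
yaw 2.769494622618579
origin by pt [0.5671 0.0319]
origin by pt [0.5617 0.0308]
origin by pt [0.5634 0.0343]
origin by pt [0.5637 0.0329]
origin by pt [0.565  0.0463]
arm in [65.6 83.6]
arm outer [65.7 96.9]
arm tip [94.  90.1]
padface [65.5 69.7]
padface z20 [65.  64.6]
blk TL [45.5 55.4]
blk TR [94.9 55.8]
blk BL [44.9 15.7]
blk BR [95.4 15.7]
blade+y [-62.  -14.7]
blade -y [-63.5 -26.3]
blade end [-105.7  -20.1]
handle-y [-83.2 -66.8]
handle +y [-80.6 -49.6]
hous L [-23.   -3.1]
fixpad top [68.3 -7.3]
```

The block centre comes out near clamp (70, 35), and the pad face at y ≈ 70, so about 30 mm of travel until contact. The blade's outer face is at y ≈ -15 (given: -16). I'll shut the fingers, go down just in front of the blade and push it alone with the side of the fingers. The tool's x already lies along the clamp's y.

```bash
python3 -m crank '0 -0.58 -2.86 0 0;0 -0.58 -2.86 0 0;0 -0.58 -2.86 0 0;0 -0.58 -2.86 0 0;0 -0.56 -2.88 0 0;0 0 0 4 0;0 0 0 4 0;0 0 0 3 0;0 0 0 2 0;0 0 0 1.8 0;0 0 0 0 0;0 0 0 0 0;0 0 0 0 0;0 0 0 0 0'
python3 - <<'E'
from h import *
cam("wrist","w6");cam("scene","s6")
o=robot.observe();print(o["eef_pos"],o["wrist_force"],o["opening"])
im=cv2.imread("pics/s6.png");t=cv2.imread("pics/w6.png")
cv2.imwrite("pics/s6c.png",np.vstack([cv2.resize(im[160:270,280:410],(520,440),interpolation=2)]))
E
```

```text
time: 11.9
eef_pos: [0.4892, 0.035, 0.0243]
orientation: [2.157, 2.283, 0.002]
wrist_force: [0.6, 0.1, -1.1]
opening: 0.001
[0.48910265 0.0350308  0.02401582] [-1.10608695  0.08679833 -0.09421167] -0.002707133033329175
```

View pics/s6c.png

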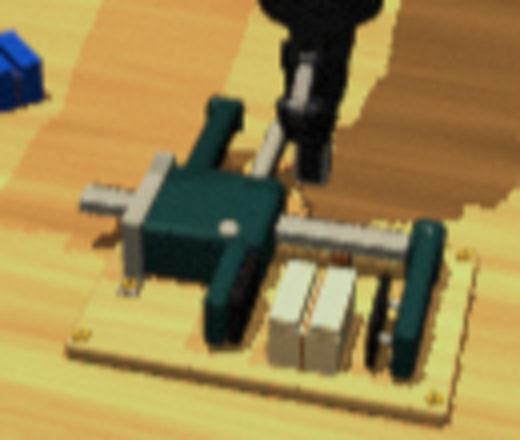

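View pics/w6.png

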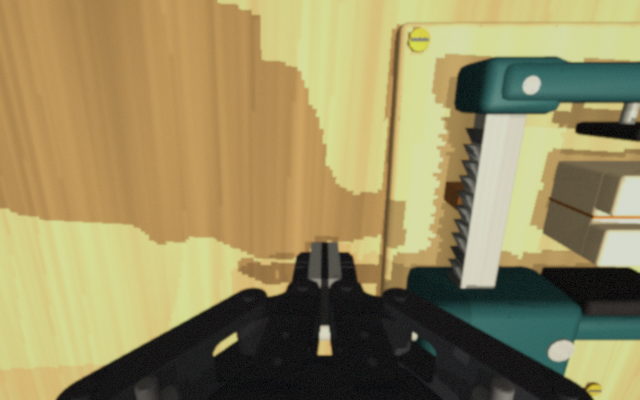

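The wrist view takes in the jaw arm, pad and block from here. First stroke, with the fingers at (325,270).

```bash
python3 -m crank '0 -0.5 0 0 0;0 -0.4 0 0 0;0 -0.4 0 0 0;0 -0.4 0 0 0;0 0 0 0 0'; python3 -m crank '0 -0.4 0 0 0;0 -0.3 0 0 0;0 0 0 0 0';python3 -m crank '0 -0.3 0 0 0;0 0 0 0 0'
python3 - <<'E'
from h import *
cam("wrist","w7")
o=robot.observe();print(o["eef_pos"],o["wrist_force"],o["opening"])
E
```

```text
time: 12.5
eef_pos: [0.4895, 0.018, 0.0234]
orientation: [-2.157, -2.283, -0.001]
wrist_force: [-1.9, 3.8, 0.9]
opening: -0.0
time: 12.8
eef_pos: [0.4901, 0.0112, 0.0234]
orientation: [-2.157, -2.283, -0.001]
wrist_force: [-0.7, 5.3, 1.3]
opening: -0.004
time: 13.0
eef_pos: [0.4904, 0.0084, 0.0234]
orientation: [-2.157, -2.284, -0.002]
wrist_force: [-0.1, 4.6, 0.7]
opening: -0.005
[0.4903941  0.00842584 0.02338014] [-0.17388744  5.2413077  -0.12543851] 0.0005631396123622274
```

View pics/w7.png

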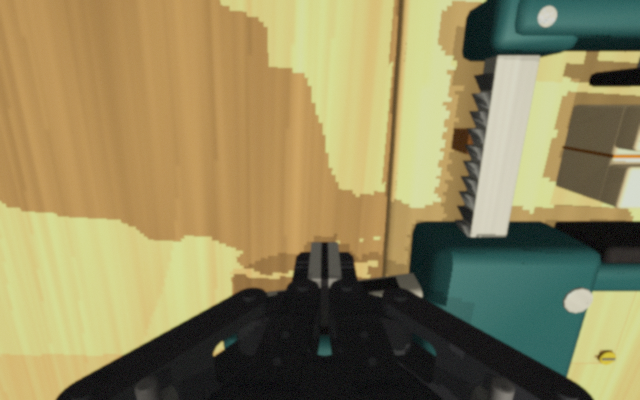

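```bash
cat >> h.py <<'E'
yaw=np.radians(3.1);ex=np.array([np.cos(yaw),np.sin(yaw)]);ey=np.array([-ex[1],ex[0]]);O=np.array([.5638,.0345])
c=lambda P:(np.array([ex@(P[:2]-O),ey@(P[:2]-O)])*1000).round(1)
def bolt(name):
    im=cv2.imread(f"pics/{name}.png");f=np.load(f"pics/{name}.npz")
    h=cv2.cvtColor(im,cv2.COLOR_BGR2HSV);m=((h[:,:,1]<70)&(h[:,:,2]>130)).astype(np.uint8)
    out=[]
    for q in cv2.findContours(m,0,2)[0]:
        a=cv2.contourArea(q)
        if 60<a<700:
            (x,y),r=cv2.minEnclosingCircle(q)
            if a>.7*np.pi*r*r: out.append(((round(x,1),round(y,1)),a,c(ray((x,y),f["K"],f["E"],.057))))
    return out
def rep(name):
    cam("wrist",name);o=robot.observe()
    print(round(o["time"],2),"tcp",c(o["eef_pos"]),o["eef_pos"].round(4),"F",(o["wrist_force"]@np.array([*ey,0])).round(2))
    for b in bolt(name): print(b)
E
python3 - <<'E'
from h import *
for n in("w5","w6","w7"):print(n,bolt(n))
E
```

```text
w5 [((283.2, 253.7), 107.0, array([ 32.5, -23.7]))]
w6 [((530.7, 84.5), 296.0, array([-3.8, 86.8]))]
w7 [((578.3, 300.1), 540.5, array([ 31.9, -23.4])), ((546.3, 15.7), 348.5, array([-3.8, 80.3]))]
```

The jaw bolt moved from 86.8 to 80.3 mm, so the ratchet is engaging. I'll finish the stroke, return, and watch the force on the next one.

```bash
python3 -m crank '0 -0.2 0 0 0;0 0 0 0 0';python3 -m crank '0 -0.2 0 0 0;0 0 0 0 0'
python3 - <<'E'
from h import *
rep("w8")
E
python3 -m crank '0 0.5 0 0 0;0 0.7 0 0 0;0 0.7 0 0 0;0 0.5 0 0 0;0 0 0 0 0;0 0 0 0 0'
python3 - <<'E'
from h import *
rep("w9")
E
```

```text
time: 13.25
eef_pos: [0.4907, 0.0065, 0.0234]
orientation: [-2.157, -2.284, -0.002]
wrist_force: [0.8, 5.7, 0.8]
opening: -0.002
time: 13.45
eef_pos: [0.4909, 0.0046, 0.0234]
orientation: [-2.157, -2.284, -0.003]
wrist_force: [1.5, 7.1, -0.4]
opening: -0.001
13.5 tcp [-74.4 -25.9] [0.4909 0.0046 0.0234] F 6.22
time: 14.1
eef_pos: [0.4889, 0.028, 0.0231]
orientation: [2.157, 2.284, -0.001]
wrist_force: [0.4, -0.0, -0.2]
opening: -0.001
14.15 tcp [-75.1  -2.6] [0.489  0.0279 0.0232] F 0.74
((568.5, 340.5), 472.0, array([ 32.2, -23.9]))
((535.0, 86.0), 296.0, array([-3.7, 79.3]))
```

View pics/w9.png

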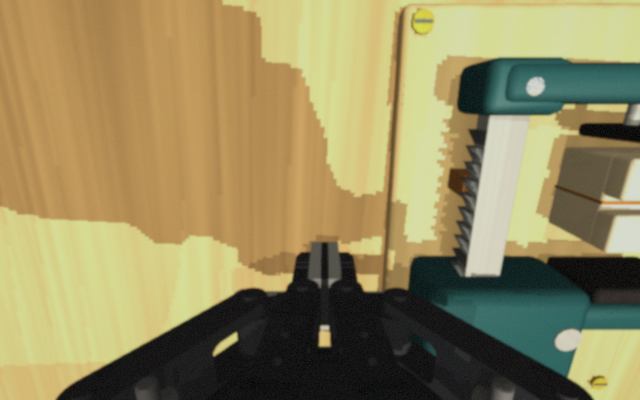

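```bash
python3 -m crank '0 -0.5 0 0 0;0 -0.5 0 0 0;0 -0.5 0 0 0;0 -0.5 0 0 0;0 -0.36 0 0 0;0 0 0 0 0;0 0 0 0 0';python3 -m crank '0 -0.1 0 0 0;0 0 0 0 0'
python3 - <<'E'
from h import *
rep("w10")
E
python3 -m crank '0 0.5 0 0 0;0 0.7 0 0 0;0 0.7 0 0 0;0 0.56 0 0 0;0 0 0 0 0;0 0 0 0 0'
python3 - <<'E'
from h import *
rep("w11")
E
```

```text
time: 14.85
eef_pos: [0.4908, 0.0045, 0.0233]
orientation: [-2.157, -2.283, -0.003]
wrist_force: [1.9, 5.9, -1.6]
opening: -0.002
time: 15.05
eef_pos: [0.491, 0.0038, 0.0233]
orientation: [-2.157, -2.283, -0.003]
wrist_force: [2.1, 6.5, -1.7]
opening: 0.003
15.1 tcp [-74.4 -26.7] [0.491  0.0038 0.0233] F 7.73
((580.8, 290.5), 558.5, array([ 32.1, -23.5]))
((542.5, 30.5), 328.0, array([-3.8, 71.5]))
time: 15.7
eef_pos: [0.4891, 0.028, 0.0233]
orientation: [2.157, 2.284, -0.0]
wrist_force: [-0.3, -0.0, -0.6]
opening: 0.001
15.75 tcp [-74.9  -2.6] [0.4891 0.0279 0.0233] F 0.98
((530.7, 108.3), 264.5, array([-3.5, 72.3]))
```

Each stroke moves the jaw 7 mm, as stated. Stroke 3 should still end free of pressure, but I'll go in two parts with a force check between them.

```bash
python3 -m crank '0 -0.5 0 0 0;0 -0.5 0 0 0;0 -0.4 0 0 0;0 -0.3 0 0 0;0 0 0 0 0';python3 -m crank '0 -0.4 0 0 0;0 -0.3 0 0 0;0 0 0 0 0'
python3 - <<'E'
from h import *
rep("w12")
E
python3 -m crank '0 0.5 0 0 0;0 0.7 0 0 0;0 0.7 0 0 0;0 0.5 0 0 0;0 0 0 0 0;0 0 0 0 0'
python3 - <<'E'
from h import *
rep("w13"); cam("scene","s13")
im=cv2.imread("pics/s13.png");cv2.imwrite("pics/s13c.png",cv2.resize(im[195:270,320:410],(720,600),interpolation=2))
E
```

```text
time: 16.25
eef_pos: [0.4901, 0.0109, 0.0233]
orientation: [-2.157, -2.283, -0.002]
wrist_force: [0.5, 5.1, -0.1]
opening: -0.001
time: 16.55
eef_pos: [0.4909, 0.0042, 0.0234]
orientation: [-2.157, -2.283, -0.003]
wrist_force: [2.8, 5.8, -0.9]
opening: 0.0
16.6 tcp [-74.4 -26.3] [0.4909 0.0042 0.0234] F 6.83
time: 17.2
eef_pos: [0.489, 0.028, 0.0233]
orientation: [2.157, 2.284, -0.0]
wrist_force: [0.5, 0.3, -0.5]
opening: -0.002
17.25 tcp [-75.   -2.5] [0.4891 0.0279 0.0233] F -1.07
((567.5, 338.5), 469.0, array([ 31.7, -22.9]))
((526.7, 128.0), 267.0, array([-3.6, 65.8]))
```

View pics/s13c.png

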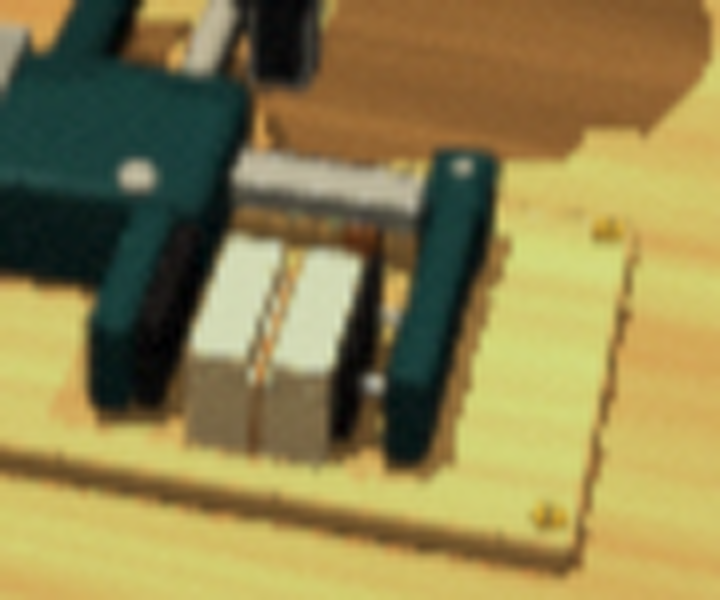

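View pics/w13.png

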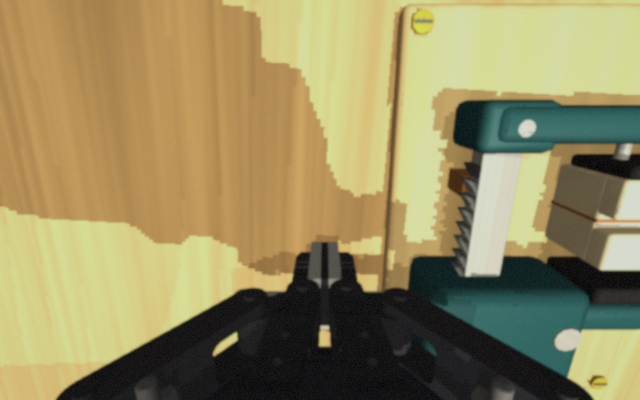

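The pad has reached the block and is pushing it home. A few millimetres remain to the fixed pad, so stroke 4 goes in small steps with the force and bolt position read each time.

```bash
python3 -m crank '0 -0.5 0 0 0;0 -0.5 0 0 0;0 -0.4 0 0 0;0 -0.3 0 0 0;0 0 0 0 0';python3 -m crank '0 -0.3 0 0 0;0 0 0 0 0';python3 -m crank '0 -0.2 0 0 0;0 0 0 0 0'
python3 - <<'E'
from h import *
rep("w14")
E
python3 -m crank '0 -0.2 0 0 0;0 0 0 0 0;0 0 0 0 0'
python3 - <<'E'
from h import *
rep("w15"); cam("scene","s15")
im=cv2.imread("pics/s15.png");cv2.imwrite("pics/s15c.png",cv2.resize(im[195:270,320:410],(720,600),interpolation=2))
E
```

```text
time: 17.8
eef_pos: [0.49, 0.011, 0.0233]
orientation: [-2.157, -2.283, -0.002]
wrist_force: [-1.1, 5.4, -0.2]
opening: 0.0
time: 18.0
eef_pos: [0.4904, 0.0081, 0.0233]
orientation: [-2.157, -2.283, -0.002]
wrist_force: [0.3, 5.7, -1.0]
opening: -0.001
time: 18.2
eef_pos: [0.4906, 0.0063, 0.0233]
orientation: [-2.157, -2.283, -0.003]
wrist_force: [1.5, 6.0, -0.4]
opening: 0.003
18.25 tcp [-74.6 -24.2] [0.4906 0.0063 0.0233] F 6.82
((579.0, 295.5), 542.0, array([ 31.8, -23.3]))
((534.1, 80.9), 278.5, array([-3.6, 59.1]))
time: 18.55
eef_pos: [0.4909, 0.0044, 0.0234]
orientation: [-2.157, -2.284, -0.003]
wrist_force: [2.1, 6.6, -1.6]
opening: 0.0
18.6 tcp [-74.5 -26.1] [0.4909 0.0044 0.0233] F 5.53
((579.5, 291.0), 549.0, array([ 31.7, -23.1]))
((534.3, 77.7), 301.5, array([-3.5, 58.2]))
```

View pics/s15c.png

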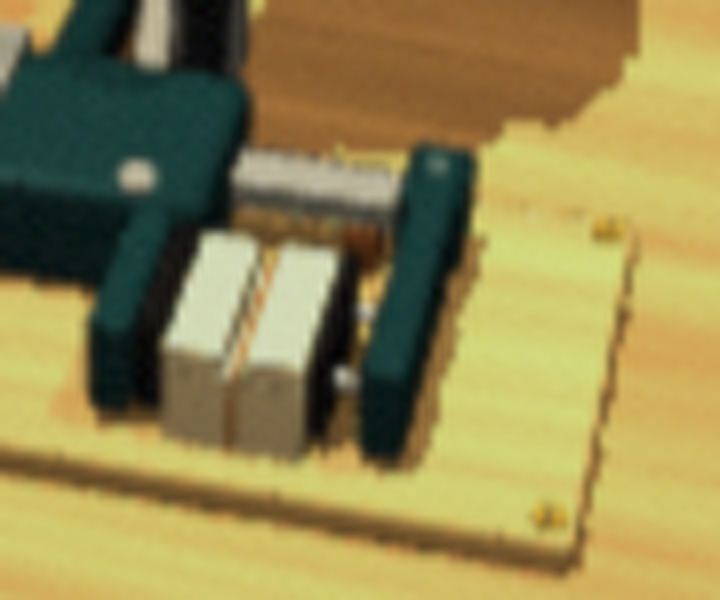

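View pics/w15.png

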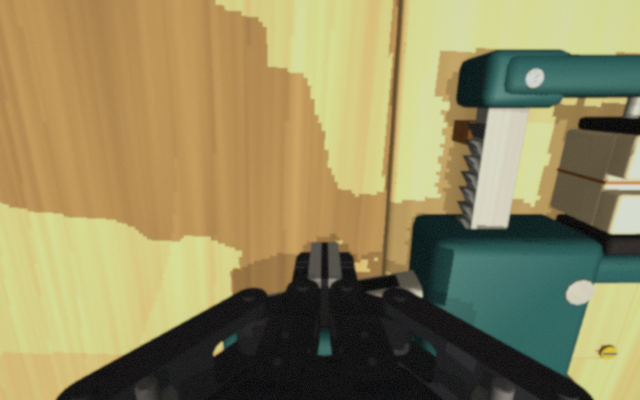

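There's no pressure yet (force 6–7 N, the same as a free stroke) and the block is about at the fixed pad. I'll return for stroke 5, then go in fine steps.

```bash
python3 -m crank '0 0.5 0 0 0;0 0.7 0 0 0;0 0.7 0 0 0;0 0.5 0 0 0;0 0 0 0 0;0 0 0 0 0'
python3 - <<'E'
from h import *
rep("w16")
E
python3 -m crank '0 -0.4 0 0 0;0 -0.4 0 0 0;0 0 0 0 0;0 0 0 0 0'
python3 - <<'E'
from h import *
rep("w17")
E
python3 -m crank '0 -0.2 0 0 0;0 0 0 0 0;0 0 0 0 0'
python3 - <<'E'
from h import *
rep("w18")
E
python3 -m crank '0 -0.15 0 0 0;0 0 0 0 0;0 0 0 0 0'
python3 - <<'E'
from h import *
rep("w19")
E
```

```text
time: 19.25
eef_pos: [0.489, 0.028, 0.0233]
orientation: [2.157, 2.284, -0.0]
wrist_force: [-0.2, -0.9, 0.5]
opening: -0.001
19.3 tcp [-75.   -2.6] [0.489  0.0279 0.0233] F -0.96
((567.5, 338.5), 471.0, array([ 31.7, -22.9]))
((523.0, 147.0), 247.0, array([-3.6, 59.2]))
time: 19.7
eef_pos: [0.4894, 0.02, 0.0232]
orientation: [-2.157, -2.283, -0.0]
wrist_force: [-1.7, 3.6, 0.1]
opening: 0.003
19.75 tcp [-75.1 -10.5] [0.4894 0.02   0.0233] F 3.1
((527.3, 125.7), 270.5, array([-3.5, 58.4]))
time: 20.05
eef_pos: [0.4895, 0.0183, 0.0232]
orientation: [-2.157, -2.284, -0.0]
wrist_force: [-1.5, 5.2, 1.3]
opening: -0.007
20.1 tcp [-75.1 -12.1] [0.4895 0.0183 0.0233] F 4.84
((527.7, 122.3), 262.5, array([-3.7, 57.9]))
time: 20.4
eef_pos: [0.4895, 0.017, 0.0233]
orientation: [-2.156, -2.284, -0.001]
wrist_force: [-1.0, 6.3, 0.0]
opening: 0.001
20.45 tcp [-75.1 -13.4] [0.4896 0.017  0.0233] F 7.08
((574.1, 317.7), 506.0, array([ 31.8, -23.2]))
((528.7, 120.3), 273.0, array([-3.5, 57.2]))
```

The force is rising above the free stroke (about +2 N), so pressure has begun. The target is a bolt movement about 4 mm past contact and roughly 6 N above the free force. I'll look before going on.

```bash
python3 -m crank '0 -0.2 0 0 0;0 0 0 0 0;0 0 0 0 0'
python3 - <<'E'
from h import *
rep("w20")
E
python3 -m crank '0 -0.15 0 0 0;0 0 0 0 0;0 0 0 0 0'
python3 - <<'E'
from h import *
rep("w21"); cam("scene","s21")
im=cv2.imread("pics/s21.png");a=cv2.imread("pics/s15.png")
cv2.imwrite("pics/s21c.png",np.hstack([cv2.resize(x[205:260,330:385],(400,400),interpolation=2) for x in(a,im)]))
rs=[cv2.resize(cv2.imread(f"pics/{n}.png")[v-50:v+130,450:640],(380,360),interpolation=2) for n,v in(("w16",147),("w21",118))]
cv2.imwrite("pics/w21c.png",np.hstack(rs))
E
```

```text
time: 20.75
eef_pos: [0.4897, 0.0152, 0.0233]
orientation: [-2.156, -2.283, -0.001]
wrist_force: [-2.5, 7.5, 1.2]
opening: -0.003
20.8 tcp [-75.1 -15.3] [0.4897 0.0152 0.0232] F 6.69
((575.6, 314.7), 516.0, array([ 32.1, -23.6]))
((528.5, 116.5), 263.0, array([-3.7, 56.7]))
time: 21.1
eef_pos: [0.4898, 0.0139, 0.0233]
orientation: [-2.155, -2.284, -0.002]
wrist_force: [-1.1, 7.4, 0.8]
opening: -0.001
21.15 tcp [-75.  -16.6] [0.4898 0.0139 0.0233] F 8.24
((529.3, 114.7), 275.5, array([-3.6, 55.9]))
```

View pics/s21c.png

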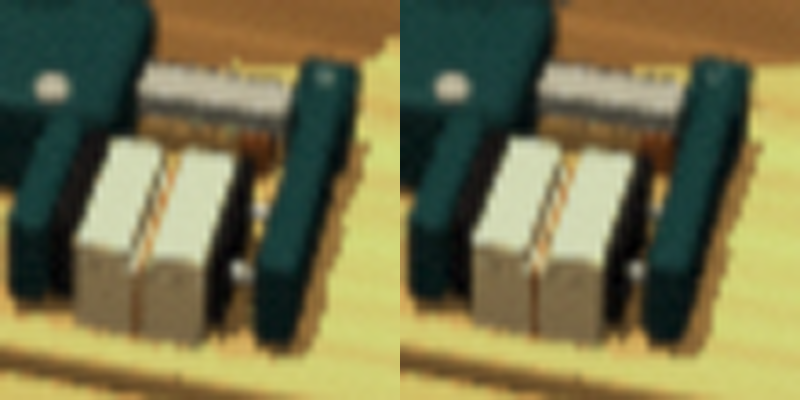

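View pics/w21c.png

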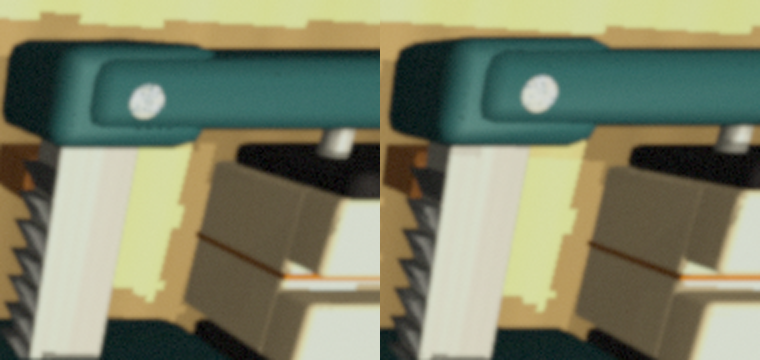

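Comparing scene crops from before and after: the jaw moved about 3 mm and the block about 1.2 mm, so the pad is in by about 1.8 mm. The force agrees (about +3.4 N on the blade → 8 N on the pad). I need about 2 mm more bar travel, which is 5 mm at the blade.

```bash
python3 -m crank '0 -0.15 0 0 0;0 0 0 0 0;0 0 0 0 0'; python3 -m crank '0 -0.15 0 0 0;0 0 0 0 0;0 0 0 0 0'
python3 - <<'E'
from h import *
rep("w22")
E
python3 -m crank '0 -0.15 0 0 0;0 0 0 0 0;0 0 0 0 0';python3 -m crank '0 0 0 0 0';python3 -m crank '0 0 0 0 0'
python3 - <<'E'
from h import *
rep("w23"); cam("scene","s23")
im=cv2.imread("pics/s23.png");a=cv2.imread("pics/s15.png")
cv2.imwrite("pics/s23c.png",np.hstack([cv2.resize(x[205:260,330:385],(400,400),interpolation=2) for x in(a,im)]))
rs=[cv2.resize(cv2.imread(f"pics/{n}.png")[v-50:v+130,450:640],(380,360),interpolation=2) for n,v in(("w16",147),("w23",int(bolt("w23")[-1][0][1])))]
cv2.imwrite("pics/w23c.png",np.hstack(rs))
E
```

```text
time: 21.5
eef_pos: [0.4899, 0.0125, 0.0233]
orientation: [-2.155, -2.284, -0.002]
wrist_force: [-1.5, 8.5, 1.3]
opening: 0.002
time: 21.8
eef_pos: [0.49, 0.0112, 0.0233]
orientation: [-2.155, -2.284, -0.003]
wrist_force: [0.2, 9.6, -0.2]
opening: -0.002
21.85 tcp [-74.9 -19.3] [0.49   0.0112 0.0233] F 10.06
((577.5, 306.8), 531.0, array([ 32. , -23.7]))
((529.7, 109.3), 282.0, array([-3.6, 55. ]))
time: 22.15
eef_pos: [0.4901, 0.0099, 0.0233]
orientation: [-2.155, -2.284, -0.003]
wrist_force: [-1.0, 11.7, 1.5]
opening: 0.002
time: 22.25
eef_pos: [0.4902, 0.0099, 0.0233]
orientation: [-2.155, -2.284, -0.003]
wrist_force: [-1.6, 11.0, 0.2]
opening: -0.002
time: 22.35
eef_pos: [0.4901, 0.0099, 0.0233]
orientation: [-2.155, -2.284, -0.003]
wrist_force: [-1.2, 12.1, 0.9]
opening: 0.005
22.4 tcp [-74.9 -20.6] [0.4902 0.0099 0.0233] F 11.06Traceback (most recent call last):
  File "<stdin>", line 5, in <module>
IndexError: list index out of range
```

View pics/s23c.png

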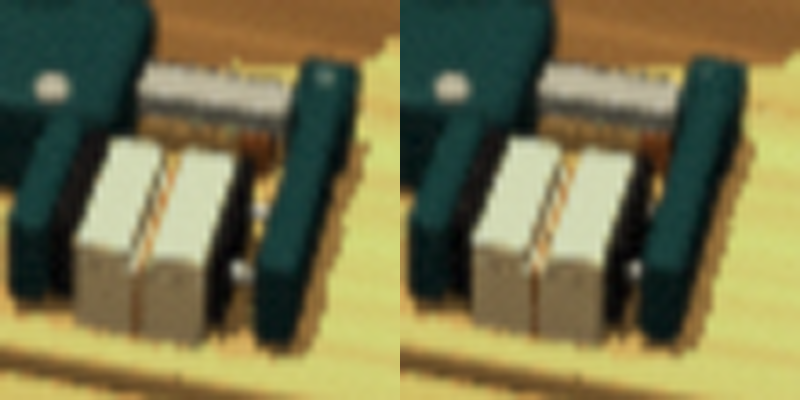

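```bash
python3 - <<'E'
from h import *
rs=[cv2.resize(cv2.imread(f"pics/{n}.png")[v-50:v+130,450:640],(380,360),interpolation=2) for n,v in(("w16",147),("w23",107))]
cv2.imwrite("pics/w23c.png",np.hstack(rs))
E
python3 -m crank '0 0 0 0 0;0 0 0 0 0'
```

```text
time: 22.65
eef_pos: [0.4901, 0.0099, 0.0233]
orientation: [-2.155, -2.284, -0.003]
wrist_force: [-0.9, 10.9, 0.3]
opening: 0.004
```

View pics/w23c.png

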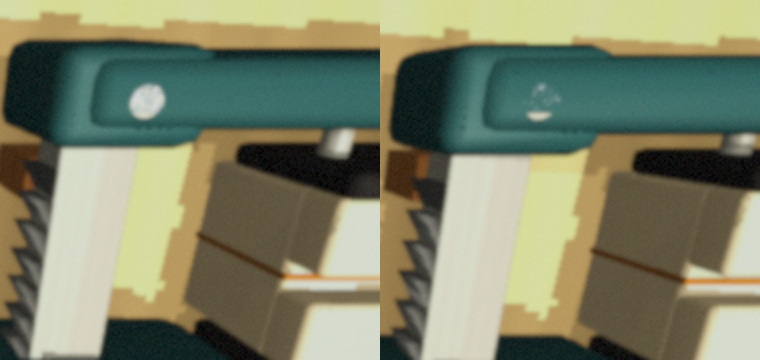

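View pics/s23.png

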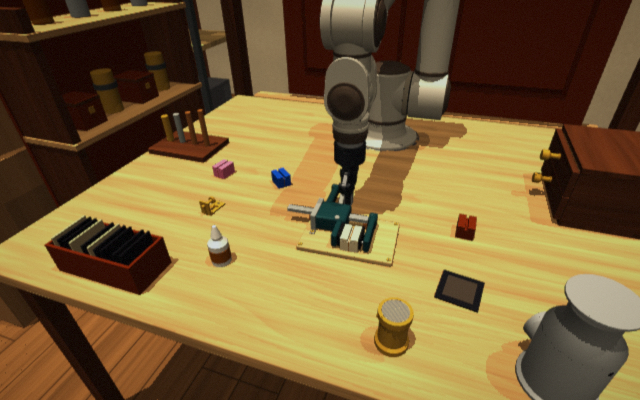

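Bystanders are all where they were. I'll measure the pad-to-arm gap from the two wrist views (unpressed w16, now w23) as an independent check of the pad travel.

```bash
python3 - <<'E'
from h import *
out=[]
for n in("w13","w16","w23"):
    im=cv2.imread(f"pics/{n}.png")
    v0={"w13":95,"w16":115,"w23":75}[n]
    out.append(cv2.resize(im[v0:v0+75,575:640],(260,300*2),interpolation=2)); 
    f=np.load(f"pics/{n}.npz");print(n,c(-f["E"][:3,:3].T@f["E"][:3,3]))
cv2.imwrite("pics/gap.png",np.hstack(out))
E
```

```text
w13 [-73.6  73.9]
w16 [-73.6  73.9]
w23 [-73.5  55.2]
```

View pics/gap.png

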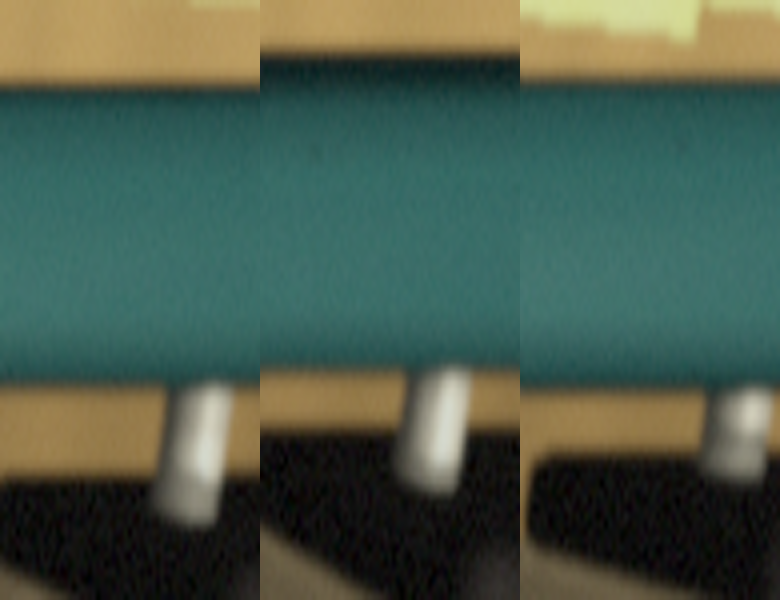

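```bash
python3 - <<'E'
from h import *
# arm lower edge v, pad back-edge v, arm upper edge v (crop), u crop
for n,v0,a,p,t in(("w13",95,382,476,88),("w16",115,370,432,52),("w23",75,385,452,82)):
    f=np.load(f"pics/{n}.npz");K,E=f["K"],f["E"];u=600
    y=lambda v,z:c(ray((u,v0+(v+.5)/8-.5),K,E,z))[1]
    print(n,"arm outer",y(t,.053),"arm in",y(a,.053),y(a,.045),"padback",y(p,.052),"pad bot",y(p,.022))
E
```

```text
w13 arm outer 73.2 arm in 60.4 59.5 padback 56.0 pad bot 51.3
w16 arm outer 67.9 arm in 53.6 52.2 padback 50.5 pad bot 44.4
w23 arm outer 61.8 arm in 49.1 48.7 padback 46.1 pad bot 43.7
```

Taking the visible black edge as the bottom of the pad's back face (z ≈ 20 mm), the gap to the arm is 9.1 and 9.2 mm unpressed and 5.4 mm now, so the pad is in by about 3.8 mm. The force gives 3.9 mm (+6.2 N on the blade) and the blade travel about 3.4 mm. They agree, so I'm handing in while holding.

```bash
python3 - <<'E'
from station import robot
print(robot.finish_job())
o=robot.observe();print(o["time"],o["wrist_force"])
E
```

```text
the job is handed in; nothing more can be done
None
the job is handed in; nothing more can be done
```

I stood the ivory block on the board between the pads, groove up and seam parallel to the pad faces, and let go of it. I then closed the clamp with the trigger only, in five strokes. The job was handed in with the shut fingers still pushing the blade; no verdict was reported.

**Last checks:**
- **Pad pressure:** three estimates put the pad in by about 3.4 mm (blade travel), 3.8 mm (pad-to-arm gap in the wrist view) and 3.9 mm (force), so roughly 14–16 N on the block.
- **Trigger:** the fingers held the blade with about 11 N, steady over the last readings.
- **Block:** in the scene picture it stood upright against the fixed pad.
- **Bystanders:** by eye, all looked unmoved in the scene picture; I did not measure them.

**Disagreement:** the wrist-camera measurements of the clamp came out about 2–4% short of its stated sizes. I therefore relied on changes in position rather than absolute ones for the pressure.

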